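Return a sample canister through a sprung flap

TASK

Put the yellow-capped steel sample canister into the white return box: keep hold of it while you press it down, foot first, through the red spring flap in the box's top, and let go only when more than half of it is below the rim. Then draw the gripper out so that the flap swings fully shut, and leave the blue-capped canister standing where it is.

Things in the scene. Friction and masses are not known exactly. Their poses are not given: they have to be found in the camera images.
- yellow_can_mid (a point): the canister to return: loose upright steel cylinder, 34 mm diameter, 80 mm tall, about 250 g, with a yellow cap (its top 15 mm, same diameter). The point is its centre, 40 mm above its foot; z is its long axis. Take it from above about 20 mm above this point, so that the fingers do not go deep into the box
- blue_can_mid (a point): a like canister with a blue cap (34 mm diameter, 80 mm tall, loose, upright), to be left alone. The point is its centre, z its long axis. It stands at least 100 mm from the yellow one, centre to centre
- mouth (a point): centre of the opening in the white return box's top, at the rim, 185 mm above the bench. Box fixed, 170 (x) by 185 mm (y), yaw varies. Opening 90 mm along x, 155 mm along y, z up. Go in at this centre with the fingers spread along y; part opening is enough to let go. Keep the gripper's body above the rim: canister centre 30 to 55 mm below it will do; released, it drops (floor 177 mm below rim)
- flap (a joint): angle of the red flap (rad): 0 shut and level with the rim, growing as it swings down into the box, stop at 1.5. It is 87 mm by 151 mm, hinged along y at the opening's +x edge (45 mm from the mouth's centre), its free edge at the -x edge. A light spring always drives it shut: under 2 N of push opens it
There are look-alikes about, which are no part of the job. What is shaped like the part that bears blue_can_mid but orange or turquoise is not meant.

How it is judged:
By the outcome, as a careful person would: the job done as asked, in the order asked, and still so for the second after the job is handed in, with the robot touching nothing.
It also fails if it takes over 42 s, if anything falls off the work surface, if the arm or the gripper's body presses on something with over 40 N, if the wrist force passes 120 N, or if a joint passes its speed limit or range.

ROBOT

A 6-joint arm with a two-finger parallel gripper is mounted at the origin on the work surface. World frame = base frame: x ahead of the robot, y to its left, z up, the work surface at z = 0. Lengths are in m, angles in rad, forces in N, time in s.
With the tool pointing down it reaches from about 0.425 to 0.95 m from the base axis. Payload 3.5 kg.
Tool frame: the origin (TCP) lies on the centre line of the jaws, within the pads' length; the fingertips stand 14 mm ahead of it and the grasp point (between the pads) lies 5 mm behind it (ctrl.tip_reach is the distance from the TCP to the fingertips, in m); z points along the fingers, y is the line along which they close (so a half turn about z gives the same grasp; the last joint's range is limited). The gripper opens to 85 mm and grips with 20 to 120 N. Pads are 22 mm wide; open, the fingers measure 114 mm over their backs; the gripper's body (76 mm by 85 mm) begins 54 mm behind the grasp point. The pads swing forward as they close: fully open they stand 13 mm farther back than shut.
Start: joints at [-1.414, 0.286, 1.577, -0, 1.279, -0.15], TCP at [0.204, -0.643, 0.245] pointing down, gripper open.
Joint ranges: [-2.77, 2.77], [-0.9, 2.22], [0.21, 2.48], [-1.53, 4.67], [0.24, 2.81], [-2.84, 2.84]. Speed limits (rad/s): [2.79, 2.79, 3.14, 3.14, 3.14, 3.14].

INTERFACE

Orientations are given as a unit quaternion [x, y, z, w].
In Python, from plant import get_state, imaging, workorder, ctrl gives the robot as it stands. The module is installed in compiled form; this text tells all that it offers.
- The arm moves only by the shell command python3 -m jog 'ROWS' [FORCE]. ROWS is JSON, a list of rows, each a list of 7 numbers: the closure, from 0 (fully open) to 1 (shut), then the shift along the tool's x, y, z in mm, then the turn, a rotation vector about the tool's x, y, z in rad. In form: [[gripper, tx, ty, tz, ax, ay, az], ...]. A call has 1 to 12 rows; each row is the pose to reach, as a shift and turn from the pose commanded when the call began, along the tool's axes at that moment; what a row does not reach only later rows make up. A row lasts 1/10 s, in which the tool goes at most 50 mm and 8.59 degrees, less where a joint would pass 70% of its speed; a pose out of reach is approached as far as the arm can. A call with a gripper value outside its range is refused whole. The fingers move at their own pace and stop on an object; FORCE is the grip in N (left out, the last holds). Time passes only in rows, so rows that repeat a pose let the fingers close. It gives the time, the measured TCP pose, the force, the opening and the grip force at its end, in the units of the state.
- get_state(): the state, without advancing time (a new reading comes with each control period).
- imaging.read_camera(name): name is "scene" or "top"; returns a dict with "image" (400x640x3 uint8, blue, green, red), "fx", "fy", "cx", "cy" (pixels), "R" (3x3) and "t" (3): a world point X has camera coordinates R X + t. Camera axes: x right, y down, z forward; pixel columns grow to the right and rows downward; lengths in m; the calibration is good to about 2 mm. A picture is of the moment at which its call begins. There is no depth.
- workorder.sign_off(): hands the job in; it is judged then, once.
The state is a dict: "time": time; "qpos": joint angles; "dq": joint speeds; "joint_efforts": joint torques, N m; "eef_pos": TCP position; "tcp_rot": TCP orientation; "contact_force": force on the tool from outside, world axes, zero at the start; "wrist_torque": the same for the moment, N m; "opening": opening from 0.0 (shut) to 1.0 (fully open); "finger_force": force on a finger pad.
Only numpy, scipy, OpenCV 4.12 (cv2) and the standard library are available. Lean on these libraries where they do the work, as an engineer would, in place of code of your own. Each camera call takes 0.05 s, during which the arm holds its last target. There are 200 camera calls.

## Working session

There is one attempt and no reset: what is moved stays moved. The work goes in short steps, Python scripts to look and compute and a shell command to move; the robot and the scene stay as the last step left them, time stands still between calls to the robot, and variables do not carry over. Pictures are saved under pics/ and viewed, at most 10 in all, crops included, and the job is handed in when it is done.

```bash
mkdir -p pics
cat > h.py <<'E'
import numpy as np, cv2
from plant import get_state, imaging, workorder, ctrl
def cam(n): return imaging.read_camera(n)
def ray(c,u,v):
    d=c["R"].T@np.array([(u-c["cx"])/c["fx"],(v-c["cy"])/c["fy"],1]); o=-c["R"].T@np.array(c["t"]); return o,d
def onz(c,u,v,z):
    o,d=ray(c,u,v); return o+d*(z-o[2])/d[2]
def proj(c,X):
    p=c["R"]@np.array(X)+c["t"]; return c["fx"]*p[0]/p[2]+c["cx"],c["fy"]*p[1]/p[2]+c["cy"]
E
python3 - <<'E'
from h import *
for n in("scene","top"):
    c=cam(n); cv2.imwrite(f"pics/{n}0.png",c["image"])
    print(n,-c["R"].T@c["t"],c["R"][2],c["fx"])
s=get_state();print(s["time"],s["eef_pos"],s["tcp_rot"],s["opening"],s["contact_force"])
E
```

```text
scene [0.93430597 0.53966853 1.131176  ] [-0.35657581 -0.47057884 -0.80709928] 511.20216382113273
top [ 0.36006311 -0.03965609  1.38477758] [ 0.12971195 -0.00189848 -0.9915499 ] 444.81303218571793
0.1 [ 0.20378847 -0.64292034  0.24406345] [ 9.88257908e-01  1.52791309e-01 -1.88442204e-06 -1.05949851e-03] 1.002019317079138 [ 0.84939212  0.08370956 -0.41646434]
```

View pics/scene0.png

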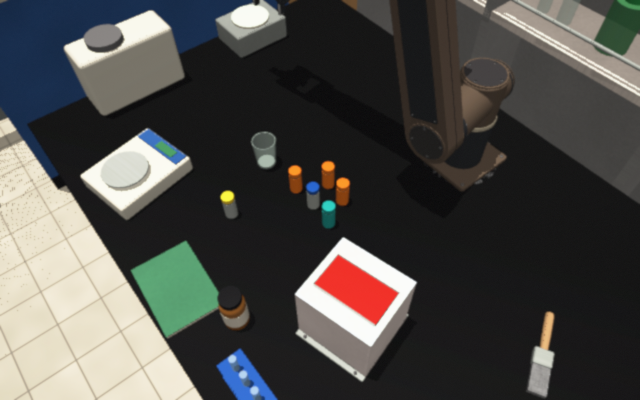

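View pics/top0.png

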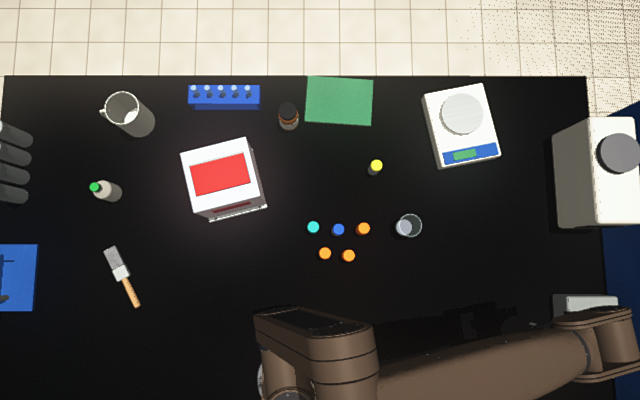

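The yellow canister is at scene (229,203) and top (376,166). The blue one is at scene (313,190) and top (338,230). The look-alikes are three orange canisters at top (364,229), (325,253) and (349,256), and a turquoise one at top (313,227). The amber bottle at top (288,116) is a different shape. The red flap is at top (220,174).

```bash
cat >> h.py <<'E'
def tri(c1,p1,c2,p2):
    A=[];b=[]
    for c,p in((c1,p1),(c2,p2)):
        o,d=ray(c,*p); d=d/np.linalg.norm(d); M=np.eye(3)-np.outer(d,d); A.append(M); b.append(M@o)
    return np.linalg.lstsq(np.vstack(A),np.hstack(b),rcond=None)[0]
def blob(img,lo,hi,near=None):
    m=cv2.inRange(cv2.cvtColor(img,cv2.COLOR_BGR2HSV),lo,hi)
    cs=[k for k in cv2.findContours(m,0,2)[0] if cv2.contourArea(k)>25]
    if near is not None: cs=[k for k in cs if np.hypot(*(k.reshape(-1,2).mean(0)-near))<20]
    return max(cs,key=cv2.contourArea)
E
python3 - <<'E'
from h import *
from scipy.spatial.transform import Rotation as Ro
S=cam("scene");T=cam("top")
def cen(k): m=cv2.moments(k);return m["m10"]/m["m00"],m["m01"]/m["m00"]
for nm,lo,hi,a,b in(("yellow",(22,120,90),(38,255,255),(229,200),(376,166)),("blue",(105,120,70),(130,255,255),(313,188),(338,230))):
    p=cen(blob(S["image"],lo,hi,a));q=cen(blob(T["image"],lo,hi,b))
    print(nm,p,q,"tri",tri(S,p,T,q),"top@.075",onz(T,*q,.077),"scene@.0725",onz(S,*p,.0725))
for n,c,near in(("top",T,(220,174)),("scene",S,(356,289))):
    k=blob(c["image"],(0,150,130),(6,255,255),near)
    bx=cv2.boxPoints(cv2.minAreaRect(k)) if n=="top" else cv2.approxPolyDP(k,6,True).reshape(-1,2)
    P=np.array([onz(c,*p,.185) for p in bx]); print(n,bx.tolist(),P[:,:2].round(4).tolist(),"cen",P.mean(0))
    print([ (round(np.linalg.norm(P[(i+1)%len(P)]-P[i]),3),round(np.degrees(np.arctan2(*(P[(i+1)%len(P)]-P[i])[1::-1])),1)) for i in range(len(P))])
s=get_state();print(Ro.from_quat(s["tcp_rot"]).as_matrix().round(3))
im=S["image"]; h=cv2.resize(im[150:250,190:370],None,fx=4,fy=4); g=cv2.resize(T["image"][120:240,165:285],None,fx=3,fy=3)
w=np.zeros((400,720,3),np.uint8); o=h[:, :360]; w[:, :360]=o[:, :]; w[:360,360:]=g; cv2.imwrite("pics/crop1.png",w)
E
```

```text
yellow (226.96853146853147, 196.65151515151513) (376.077943615257, 164.80928689883913) tri [ 0.63437937 -0.24563586  0.07351191] top@.075 [ 0.63372005 -0.24514678  0.077     ] scene@.0725 [ 0.63403288 -0.24631494  0.0725    ]
blue (312.35114503816794, 187.0178117048346) (338.2813008130081, 228.7040650406504) tri [ 0.44231462 -0.13059279  0.07347016] top@.075 [ 0.44220456 -0.13045238  0.077     ] scene@.0725 [ 0.44175908 -0.13109483  0.0725    ]
top [[189.11764526367188, 166.47061157226562], [242.5294189453125, 153.11767578125], [249.76470947265625, 182.058837890625], [196.35293579101562, 195.41177368164062]] [[0.6056, 0.2852], [0.6433, 0.1394], [0.5625, 0.118], [0.5255, 0.2627]] cen [0.58424849 0.20133544 0.185     ]
[(np.float64(0.151), np.float64(-75.5)), (np.float64(0.084), np.float64(-165.2)), (np.float64(0.149), np.float64(104.4)), (np.float64(0.083), np.float64(15.7))]
scene [[337, 256], [315, 283], [375, 323], [397, 293]] [[0.5686, 0.1207], [0.6449, 0.1417], [0.6074, 0.2839], [0.5292, 0.264]] cen [0.5875215 0.2025857 0.185    ]
[(np.float64(0.079), np.float64(15.4)), (np.float64(0.147), np.float64(104.8)), (np.float64(0.081), np.float64(-165.7)), (np.float64(0.149), np.float64(-74.6))]
[[ 0.953  0.302 -0.   ]
 [ 0.302 -0.953  0.002]
 [ 0.    -0.002 -1.   ]]
```

View pics/crop1.png

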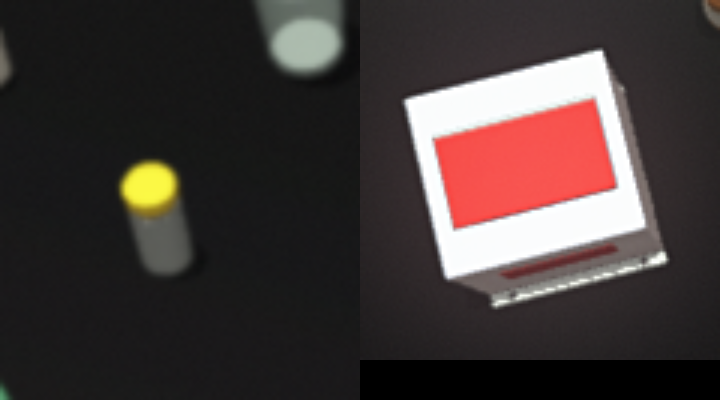

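The choice holds up: the crop shows a grey steel body with a yellow cap standing alone at crop (150,215). The box's flap is lit red and shut. The jaws are already within about 2° of the box's y axis, so I'll move over the canister at the present height.

```bash
python3 -m jog '[[0,45,-21,0,0,0,0.04],[0,90,-42,0,0,0,0.04],[0,135,-63,0,0,0,0.04],[0,180,-85,0,0,0,0.04],[0,225,-106,0,0,0,0.04],[0,270,-127,0,0,0,0.04],[0,315,-148,0,0,0,0.04],[0,360,-169,0,0,0,0.04],[0,405,-190,0,0,0,0.04],[0,450,-212,0,0,0,0.04],[0,495,-233,0,0,0,0.04],[0,530,-249,0,0,0,0.04]]' 30
python3 -m jog '[[0,0,0,0,0,0,0],[0,0,0,0,0,0,0],[0,0,0,50,0,0,0],[0,0,0,100,0,0,0],[0,0,0,100,0,0,0],[0,0,0,100,0,0,0],[0,0,0,100,0,0,0]]'
python3 - <<'E'
from h import *
from scipy.spatial.transform import Rotation as Ro
s=get_state();R=Ro.from_quat(s["tcp_rot"]).as_matrix();print(R.round(3),(R.T@(np.array([.6338,-.2455,.055])-s["eef_pos"])*1e3).round(1))
im=cam("scene")["image"][100:250,150:350]; cv2.imwrite("pics/c2.png",cv2.resize(im,None,fx=4,fy=4))
E
```

```text
time: 1.4
eef_pos: [0.6356, -0.2435, 0.2451]
tcp_rot: [0.991, 0.134, 0.0, -0.0]
contact_force: [-0.3, -1.2, 0.4]
opening: 1.004
finger_force: 0.0
time: 2.1
eef_pos: [0.6352, -0.2478, 0.1491]
tcp_rot: [0.991, 0.132, 0.002, 0.002]
contact_force: [-0.1, -0.8, 0.8]
opening: 0.994
finger_force: 0.0
[[ 0.965  0.263  0.005]
 [ 0.263 -0.965 -0.003]
 [ 0.004  0.004 -1.   ]] [-1.1 -3.  94.1]
```

View pics/c2.png

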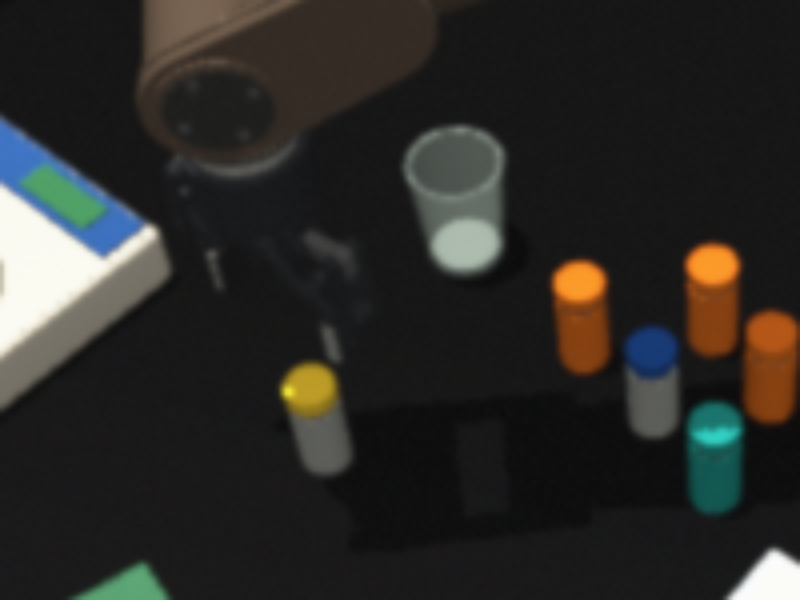

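The open fingers straddle the axis above the yellow cap at crop (310,390), and nothing is in the way. I'll descend and grip.

```bash
python3 -m jog '[[0,-1,-2,30,0,0,0],[0,-1,-2,60,0,0,0],[0,-1,-2,85,0,0,0],[0,-1,-2,93,0,0,0],[0,-1,-2,93,0,0,0],[0,-1,-2,93,0,0,0],[1,-1,-2,93,0,0,0],[1,-1,-2,93,0,0,0],[1,-1,-2,93,0,0,0],[1,-1,-2,93,0,0,0],[1,-1,-2,93,0,0,0],[1,-1,-2,93,0,0,0]]' 50
python3 -m jog '[[1,0,0,0,0,0,0],[1,0,0,0,0,0,0],[1,0,0,0,0,0,0],[1,0,0,-10,0,0,0],[1,0,0,-40,0,0,0],[1,0,0,-80,0,0,0],[1,0,0,-80,0,0,0],[1,0,0,-80,0,0,0]]'
python3 - <<'E'
from h import *
im=cam("scene")["image"][100:250,150:350]; cv2.imwrite("pics/c3.png",cv2.resize(im,None,fx=4,fy=4))
E
```

```text
time: 3.35
eef_pos: [0.6329, -0.2447, 0.0532]
tcp_rot: [0.991, 0.133, 0.001, 0.0]
contact_force: [0.2, -0.2, 3.8]
opening: 0.388
finger_force: 49.3
time: 4.15
eef_pos: [0.6324, -0.2442, 0.1326]
tcp_rot: [0.991, 0.133, 0.0, 0.0]
contact_force: [-0.0, 0.2, -3.0]
opening: 0.384
finger_force: 50.0
```

View pics/c3.png

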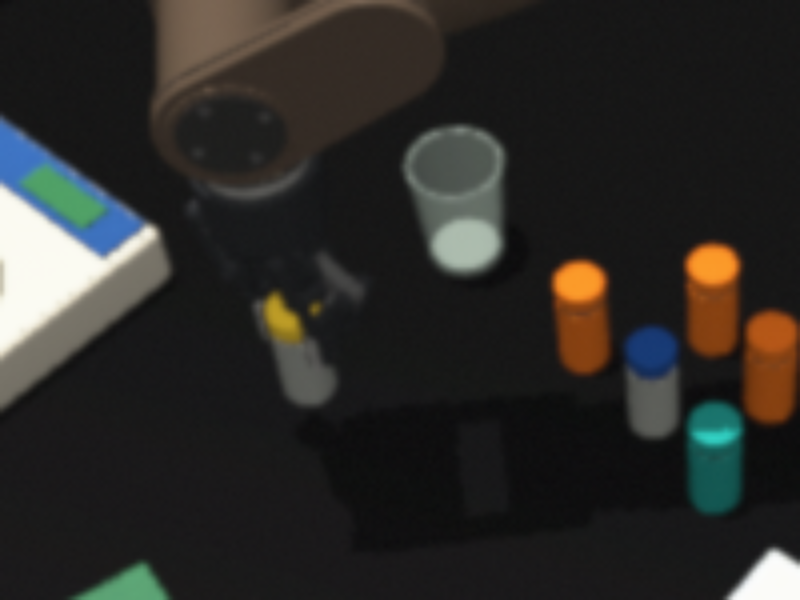

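The canister is held upright with its cap at crop (285,315) and its foot at (310,395). The blue canister hasn't moved. Next I'll lift and carry it over the mouth.

```bash
python3 -m jog '[[1,0,0,-40,0,0,0],[1,0,0,-85,0,0,0],[1,0,0,-130,0,0,0],[1,0,0,-170,0,0,0],[1,0,0,-170,0,0,0],[1,0,0,-170,0,0,0]]' 70
python3 -m jog '[[1,5,-30,0,0,0,0],[1,12,-70,0,0,0,0],[1,19,-115,0,0,0,0],[1,27,-160,0,0,0,0],[1,34,-205,0,0,0,0],[1,42,-250,0,0,0,0],[1,49,-295,0,0,0,0],[1,57,-340,0,0,0,0],[1,64,-385,0,0,0,0],[1,70,-420,0,0,0,0],[1,73,-443,0,0,0,0],[1,73,-443,0,0,0,0]]'
python3 -m jog '[[1,0,0,0,0,0,0],[1,0,0,0,0,0,0],[1,0,0,0,0,0,0]]'
python3 - <<'E'
from h import *
from scipy.spatial.transform import Rotation as Ro
s=get_state();R=Ro.from_quat(s["tcp_rot"]).as_matrix();print(R.round(3),(R.T@(np.array([.586,.202,.185])-s["eef_pos"])*1e3).round(1))
c=cam("scene");im=c["image"][180:380,240:480]; cv2.imwrite("pics/c4.png",cv2.resize(im,None,fx=3,fy=3))
E
```

```text
time: 4.8
eef_pos: [0.632, -0.2441, 0.3005]
tcp_rot: [0.991, 0.133, -0.001, -0.001]
contact_force: [-0.8, 0.6, -4.0]
opening: 0.38
finger_force: 70.0
time: 6.0
eef_pos: [0.5834, 0.205, 0.2968]
tcp_rot: [0.991, 0.135, -0.005, -0.0]
contact_force: [0.5, -0.2, -2.8]
opening: 0.384
finger_force: 70.3
time: 6.3
eef_pos: [0.586, 0.201, 0.3011]
tcp_rot: [0.991, 0.132, -0.001, 0.0]
contact_force: [0.4, 0.4, -2.9]
opening: 0.381
finger_force: 70.3
[[ 0.965  0.262 -0.002]
 [ 0.262 -0.965 -0.001]
 [-0.002  0.    -1.   ]] [  0.5  -1.  116.1]
```

View pics/c4.png

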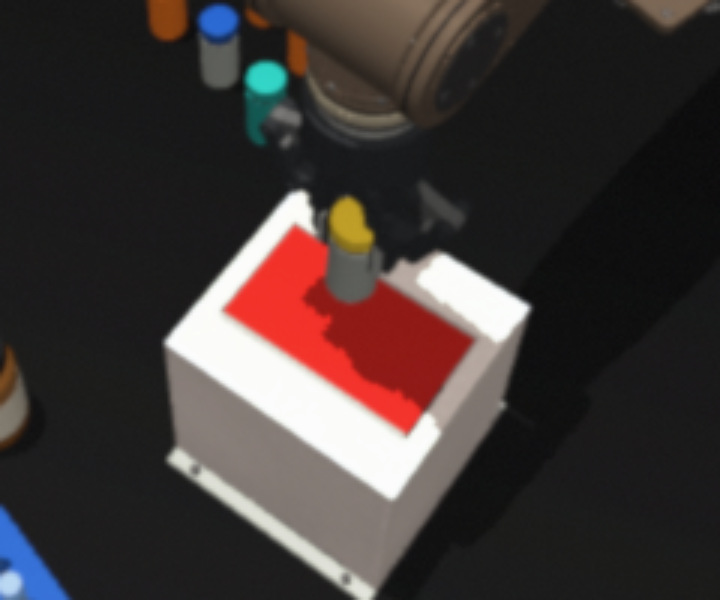

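The canister hangs over the flap's middle, with its foot at crop (352,295) and 63 mm above the rim. The next move presses it down.

```bash
python3 -m jog '[[1,0,0,20,0,0,0],[1,0,-1,40,0,0,0],[1,0,-1,55,0,0,0],[1,0,-1,65,0,0,0],[1,0,-1,75,0,0,0],[1,0,-1,85,0,0,0],[1,0,-1,95,0,0,0],[1,0,-1,105,0,0,0],[1,0,-1,115,0,0,0],[1,0,-1,115,0,0,0]]'
python3 -m jog '[[1,0,0,10,0,0,0],[1,0,0,20,0,0,0],[1,0,0,30,0,0,0],[1,0,0,33,0,0,0],[1,0,0,33,0,0,0],[1,0,0,33,0,0,0],[1,0,0,33,0,0,0]]'
python3 - <<'E'
from h import *
print(get_state()["contact_force"])
c=cam("scene");im=c["image"][180:380,240:480]; cv2.imwrite("pics/c5.png",cv2.resize(im,None,fx=3,fy=3))
E
```

```text
time: 7.35
eef_pos: [0.5844, 0.2029, 0.1847]
tcp_rot: [0.991, 0.133, -0.002, 0.0]
contact_force: [-0.5, -1.2, -2.4]
opening: 0.381
finger_force: 70.4
time: 8.05
eef_pos: [0.586, 0.2033, 0.1548]
tcp_rot: [0.991, 0.133, 0.0, -0.0]
contact_force: [-0.7, -0.2, -2.9]
opening: 0.383
finger_force: 70.4
[-0.66918326 -0.21747197 -2.86877643]
```

View pics/c5.png

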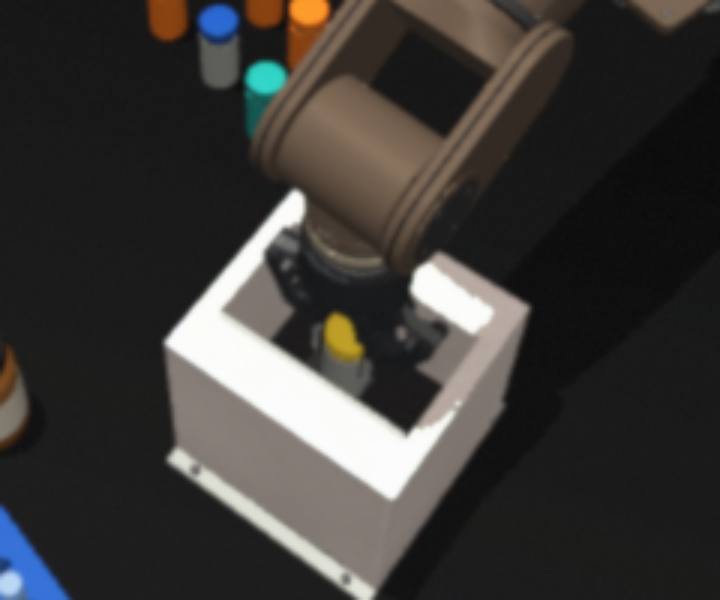

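The flap is open and the cap is at crop (343,340). The canister's centre is about 43 mm below the rim, and the gripper's body stays clear of it. I'll open partway and draw out.

```bash
python3 -m jog '[[0.35,0,0,0,0,0,0],[0.35,0,0,0,0,0,0],[0.35,0,0,0,0,0,0],[0.35,0,0,0,0,0,0],[0.35,0,0,0,0,0,0],[0.35,0,0,0,0,0,0],[0.35,0,0,0,0,0,0],[0.35,0,0,0,0,0,0]]'
python3 -m jog '[[0.35,0,0,-10,0,0,0],[0.35,0,0,-25,0,0,0],[0.35,0,0,-40,0,0,0],[0.35,0,0,-60,0,0,0],[0.35,0,0,-90,0,0,0],[0.35,0,0,-130,0,0,0],[0.35,0,0,-170,0,0,0],[0.35,0,0,-170,0,0,0],[0.35,0,0,-170,0,0,0]]'
python3 -m jog '[[0.35,0,0,0,0,0,0],[0.35,0,40,0,0,0,0],[0.35,0,80,0,0,0,0],[0.35,0,120,0,0,0,0],[0.35,0,160,0,0,0,0],[0.35,0,200,0,0,0,0],[0.35,0,200,0,0,0,0],[0.35,0,200,0,0,0,0],[0.35,0,200,0,0,0,0],[0.35,0,200,0,0,0,0]]'
python3 - <<'E'
from h import *
print(get_state()["contact_force"])
a=cv2.resize(cam("scene")["image"][150:350,200:440],(400,333)); b=cv2.resize(cam("top")["image"][100:270,170:400],(400,296))
w=np.zeros((333,800,3),np.uint8);w[:,:400]=a;w[:296,400:]=b; cv2.imwrite("pics/c6.png",w)
E
```

```text
time: 8.9
eef_pos: [0.5858, 0.2032, 0.1543]
tcp_rot: [0.991, 0.133, -0.0, 0.0]
contact_force: [-0.8, 0.0, 0.4]
opening: 0.649
finger_force: 0.4
time: 9.8
eef_pos: [0.5865, 0.2034, 0.3278]
tcp_rot: [0.991, 0.133, 0.003, -0.0]
contact_force: [-0.7, 0.6, -0.8]
opening: 0.652
finger_force: 0.0
time: 10.8
eef_pos: [0.6381, 0.0117, 0.3239]
tcp_rot: [0.991, 0.134, -0.0, -0.0]
contact_force: [0.4, -0.1, 1.4]
opening: 0.648
finger_force: 0.0
[ 0.41932195 -0.09759319  1.44045618]
```

View pics/c6.png

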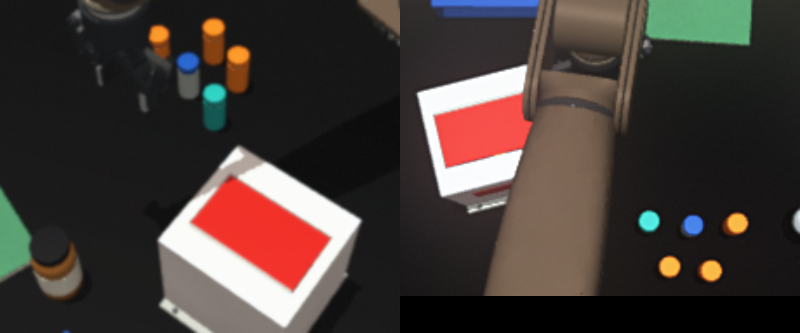

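The flap is shut flush at crop (260,235), and the canister is no longer in the jaws. The blue canister still stands at (188,75), and the gripper is clear.

```bash
python3 -c "
from plant import workorder
print(workorder.sign_off())"
```

```text
the job is handed in; nothing more can be done
None
```

The yellow-capped canister was pressed foot first through the flap and released with its centre about 43 mm below the rim; the flap is shut, the blue-capped canister was left standing, and the job is handed in at about 11 s.

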